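Put the film rolls into their cans

ROBOT

A 7-joint arm with a two-finger parallel gripper is mounted at the origin on the work surface. World frame = base frame: x ahead of the robot, y to its left, z up, the work surface at z = 0. Lengths are in m, angles in rad, forces in N, time in s.
With the tool pointing down it reaches from about 0.4 to 0.9 m from the base axis. Payload 5.5 kg.
Tool frame: the origin (TCP) lies midway between the tips of the shut fingers; the grasp point (between the pads) lies 19 mm behind it; z points along the fingers, y is the line along which they close (so a half turn about z gives the same grasp; the last joint's range is limited). The gripper opens to 85 mm and grips with 20 to 120 N. Pads are 22 mm wide; open, the fingers measure 114 mm over their backs; the gripper's body (76 mm by 85 mm) begins 54 mm behind the grasp point. The pads swing forward as they close: fully open they stand 13 mm farther back than shut.
Start: joints at [1.55, 0.501, -0.427, 1.55, 0.221, 1.138, -0.21], TCP at [0.182, -0.624, 0.231] pointing down, gripper open.
Joint ranges: [-2.88, 2.88], [-0.31, 2.03], [-1.54, 1.56], [0.2, 2.42], [-1.41, 4.55], [0.19, 2.02], [-2.57, 2.57]. Speed limits (rad/s): [2.57, 2.57, 3.14, 3.14, 3.14, 3.14, 3.14].

INTERFACE

Orientations are given as a rotation vector (axis times angle).
In Python, from workcell import monitor, imaging, workorder gives the robot as it stands.
- The arm moves only by the shell command python3 -m crank 'ROWS' [OPENING]. ROWS is JSON, a list of rows, each a list of 4 numbers: the shift along the world's x, y, z in mm, then the turn about the world's z in rad. A call has 1 to 12 rows; each row is the pose to reach, as a shift and turn from the pose commanded when the call began; what a row does not reach only later rows make up. A row lasts 1/8 s, in which the tool goes at most 62.5 mm and 10.7 degrees, less where a joint would pass 70% of its speed; a pose out of reach is approached as far as the arm can. A call with a gripper value outside its range is refused whole. OPENING is the closure, from 0 (fully open) to 1 (shut), set as the call begins (- or left out, the last holds). The fingers move at their own pace and stop on an object; the grip force is fixed at half the most. Time passes only in rows, so rows that repeat a pose let the fingers close. It gives the time, the measured TCP pose, the force, the opening and the grip force at its end, in the units of the state.
- monitor.sense(): the state, without advancing time (a new reading comes with each control period).
- imaging.get_image(name): name is "scene" or "top"; returns a dict with "image" (480x640x3 uint8, red, green, blue), "fov_y" (degrees; the focal length in pixels is half the picture's height over the tangent of half this angle, whatever the lens; pixels are square), "cx", "cy" (the principal point, pixels), "extrinsics" (4x4, takes a point from camera to world coordinates). Camera axes: x right, y down, z forward; pixel columns grow to the right and rows downward; lengths in m; the calibration is good to about 2 mm. A picture is of the moment at which its call begins. There is no depth.
- workorder.close_job(): hands the job in; it is judged then, once.
Trained networks look in a picture, given as the dict that the camera call returned (one of the last four; its "shot" number tells which), for a name from the list of things; names that differ only in an ending like _2 or _b are one class to them, and where a whole thing is asked for, a point or a joint stands for the part that bears it (a point fixed in the world has none). Each returns a list of dicts, best first, with "score" (0 to 1); they miss things now and then, are a little off and sometimes report something else, mostly with a low value. They report only what shows in the picture. A call takes as long as a camera call. They do not tell look-alikes from the thing itself.
- imaging.look_for(picture, label): "position" ([column, row] in pixels, amid what is visible of it).
The state is a dict: "t": time; "joint_positions": joint angles; "joint_velocities": joint speeds; "joint_efforts": joint torques, N m; "tcp_pos": TCP position; "tcp_rot": TCP orientation; "force": force on the tool from outside, world axes, zero at the start; "wrist_torque": the same for the moment, N m; "opening": finger opening in m; "finger_force": force on a finger pad.
Only numpy, scipy, OpenCV 4.12 (cv2) and the standard library are available. Lean on these libraries where they do the work, as an engineer would, in place of code of your own. Each camera call takes 0.05 s, during which the arm holds its last target. There are 200 camera calls.

TASK

Put the four loose rolls of film into the four open cans, one roll to a can, matched by size: the smallest roll in the smallest can, the next in the next, up to the largest roll in the largest can, each lying flat on the floor of its can. Keep the rolls from tipping up on edge, and leave the empty white film core and the spray bottle where they are.

Things in the scene. Friction and masses are not known exactly. Their poses are not given: they have to be found in the camera images.
- roll_a: the smallest of four loose rolls of dark brown cine film, wound tight into a solid disc with only a small 12 mm eye in the middle; lies flat on the table, 32 mm in diameter, 35 mm high (all four rolls are 35 mm high); origin at the centre of its underside, z up its axis
- roll_b: the second smallest of four loose rolls of dark brown cine film, wound tight into a solid disc with only a small 12 mm eye in the middle; lies flat on the table, 43 mm in diameter, 35 mm high (all four rolls are 35 mm high); origin at the centre of its underside, z up its axis
- roll_c: the second largest of four loose rolls of dark brown cine film, wound tight into a solid disc with only a small 12 mm eye in the middle; lies flat on the table, 54 mm in diameter, 35 mm high (all four rolls are 35 mm high); origin at the centre of its underside, z up its axis
- roll_d: the largest of four loose rolls of dark brown cine film, wound tight into a solid disc with only a small 12 mm eye in the middle; lies flat on the table, 65 mm in diameter, 35 mm high (all four rolls are 35 mm high); origin at the centre of its underside, z up its axis
- can_a: the smallest of four loose, empty, shallow round tin can bases of dull grey metal, open at the top, standing on the table; inner diameter 50 mm, outer 55 mm, rim 12 mm above the table, floor 3 mm thick; origin at the centre of its underside, z up its axis
- can_b: the second smallest of four loose, empty, shallow round tin can bases of dull grey metal, open at the top, standing on the table; inner diameter 61 mm, outer 66 mm, rim 12 mm above the table, floor 3 mm thick; origin at the centre of its underside, z up its axis
- can_c: the second largest of four loose, empty, shallow round tin can bases of dull grey metal, open at the top, standing on the table; inner diameter 72 mm, outer 77 mm, rim 12 mm above the table, floor 3 mm thick; origin at the centre of its underside, z up its axis
- can_d: the largest of four loose, empty, shallow round tin can bases of dull grey metal, open at the top, standing on the table; inner diameter 83 mm, outer 88 mm, rim 12 mm above the table, floor 3 mm thick; origin at the centre of its underside, z up its axis
- core: an empty film core, not a roll: a white plastic ring 50 mm in outer diameter, 35 mm high, with a wide 28 mm hole right through it; stands on the table among the rolls and cans; origin at the centre of its underside; to be left alone
- spray: a spray bottle of clear plastic, 60 mm in diameter, 175 mm high with its white spray head, standing upright to the right of the work (seen from the robot); origin at the centre of its underside; to be left alone
Not all that is in view belongs to the job. What is shaped like the can_c but green or turquoise is not meant.

How it is judged:
At the end, for the whole second after the job is handed in: each roll lies in the can of its own size rank, centre within 12 mm of the can's centre, its underside on the can's floor (0 to 6 mm above the can's underside), within 0.1 rad of level and at rest; the cans stand on the table (horizontal distance between roll_a and can_a below 0.012 m and z of roll_a in the frame of can_a between 0 and 0.006 m and angle between each of roll_a, roll_b, roll_c, roll_d's own z axis and vertical below 0.1 rad and height (world z) of each of can_a, can_b, can_c, can_d below 0.006 m and linear speed of each of roll_a, roll_b, roll_c, roll_d below 0.02 m/s and angular speed of each of roll_a, roll_b, roll_c, roll_d below 0.2 rad/s and horizontal distance between roll_b and can_b below 0.012 m and z of roll_b in the frame of can_b between 0 and 0.006 m and horizontal distance between roll_c and can_c below 0.012 m and z of roll_c in the frame of can_c between 0 and 0.006 m and horizontal distance between roll_d and can_d below 0.012 m and z of roll_d in the frame of can_d between 0 and 0.006 m); the robot touches nothing.
It fails at once if a roll is tipped up on edge (more than 45 degrees) (angle between any of roll_a, roll_b, roll_c, roll_d's own z axis and vertical above 0.79 rad).
It fails at once if the empty core is moved more than 20 mm or knocked over (distance of core from where it was at the start of the episode above 0.02 m or angle between core's own z axis and vertical above 0.5 rad).
It fails at once if the spray bottle is moved more than 20 mm or knocked over (distance of spray from where it was at the start of the episode above 0.02 m or angle between spray's own z axis and vertical above 0.5 rad).
It also fails if it takes over 93 s, if anything falls off the work surface, if the arm or the gripper's body presses on something with over 40 N, if the wrist force passes 120 N, or if a joint passes its speed limit or range.

## Working session

There is one attempt and no reset: what is moved stays moved. The work goes in short steps, Python scripts to look and compute and a shell command to move; the robot and the scene stay as the last step left them, time stands still between calls to the robot, and variables do not carry over. Pictures are saved under pics/ and viewed, at most 14 in all, crops included, and the job is handed in when it is done.

```bash
mkdir -p pics; cat > h.py <<'E'
import numpy as np, cv2
from workcell import monitor, imaging, workorder
def shot(n):
    d=imaging.get_image(n); return d
def save(d,f): cv2.imwrite('pics/'+f,cv2.cvtColor(d['image'],cv2.COLOR_RGB2BGR))
def w(d,uv,z):
    f=240/np.tan(np.radians(d['fov_y'])/2); E=np.array(d['extrinsics'])
    r=E[:3,:3]@np.array([(uv[0]-d['cx'])/f,(uv[1]-d['cy'])/f,1.]); o=E[:3,3]
    return o+r*(z-o[2])/r[2]
E
python3 - <<'E'
from h import *
for n in('top','scene'):
    d=shot(n); save(d,n+'0.png'); print(n,d['fov_y'],d['cx'],d['cy'],np.round(d['extrinsics'],3).tolist(),[k for k in d])
    for l,z in(('roll_a',.035),('can_a',.01),('core',.035),('spray',.1)):
        for r in imaging.look_for(d,l): print(l,np.round(r['position']),round(r['score'],2),np.round(w(d,r['position'],z),3))
s=monitor.sense();print(s)
E
```

```text
top 50.98013388579889 323.19607815950695 240.54394821931228 [[-0.012, -0.997, 0.076, 0.384], [-1.0, 0.011, -0.019, -0.079], [0.018, -0.076, -0.997, 1.273], [0.0, 0.0, 0.0, 1.0]] ['image', 'fov_y', 'cx', 'cy', 'extrinsics', 'shot']
roll_a [287. 248.] 0.91 [ 0.462 -0.014  0.035]
roll_a [336. 177.] 0.61 [ 0.636 -0.137  0.035]
roll_a [170. 259.] 0.57 [0.437 0.272 0.035]
roll_a [402. 189.] 0.57 [ 0.604 -0.301  0.035]
can_a [165. 313.] 0.84 [0.305 0.292 0.01 ]
can_a [335. 251.] 0.83 [ 0.452 -0.133  0.01 ]
can_a [266. 165.] 0.81 [0.675 0.039 0.01 ]
can_a [162. 194.] 0.79 [0.603 0.302 0.01 ]
can_a [395. 248.] 0.7 [ 0.459 -0.285  0.01 ]
can_a [222. 246.] 0.59 [0.469 0.15  0.01 ]
core [287. 246.] 0.58 [ 0.466 -0.014  0.035]
spray [474. 190.] 0.97 [ 0.59  -0.461  0.1  ]
scene 56.8659119779802 319.2716113820969 241.19971052560413 [[-0.664, 0.45, -0.597, 1.004], [0.747, 0.384, -0.542, 0.376], [-0.015, -0.806, -0.591, 0.56], [0.0, 0.0, 0.0, 1.0]] ['image', 'fov_y', 'cx', 'cy', 'extrinsics', 'shot']
roll_a [248. 284.] 0.96 [ 0.653 -0.115  0.035]
roll_a [517. 334.] 0.63 [0.457 0.288 0.035]
roll_a [3
[... 438 characters left out ...]
0597,  0.50091995, -0.42702921,  1.55041437,  0.22082306,
        1.13831455, -0.21032695]), 'joint_velocities': array([-1.20387591e-03, -2.84675289e-03,  4.55607678e-04, -6.17704138e-04,
        4.27089109e-04,  4.47946119e-05,  1.23814169e-03]), 'joint_efforts': array([ 3.37906342e-03, -5.68837881e+01, -5.80278888e+00, -2.81053072e+01,
        1.27685329e-02,  3.31882024e-03,  3.78497293e-05]), 'tcp_pos': array([ 0.18203989, -0.62397383,  0.23129373]), 'tcp_rot': array([-3.10998305e+00, -4.44341172e-01, -4.04929504e-05]), 'force': array([0.20646469, 0.28620964, 0.1294022 ]), 'wrist_torque': array([-0.04987191,  0.0456273 , -0.01234306]), 'finger_force': 0.0, 'opening': 0.08542488336428346}
```

View pics/top0.png

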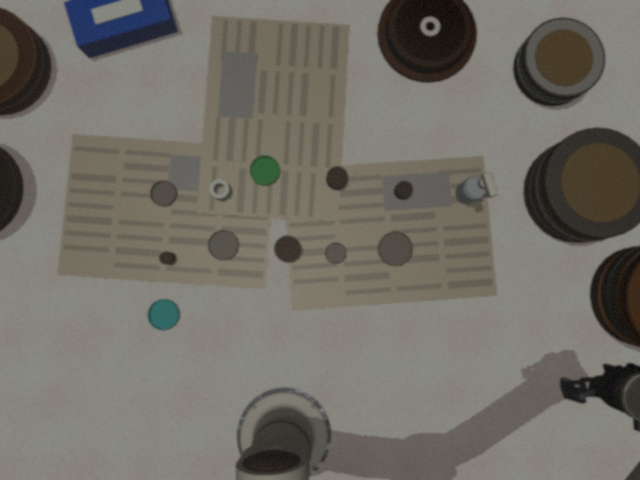

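View pics/scene0.png

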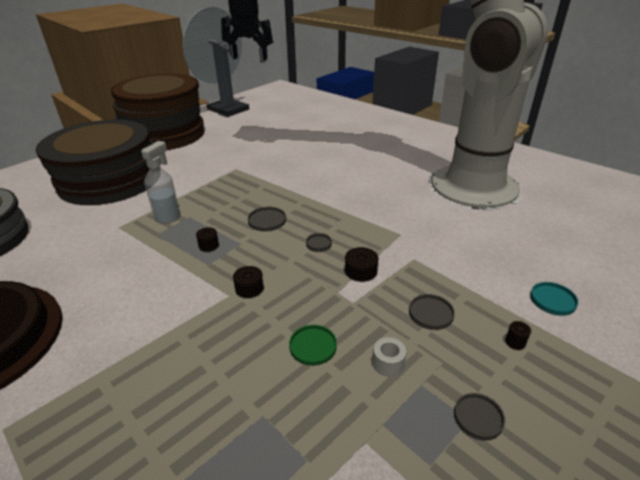

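Grey cans in the top view: (163,193), (223,245), (336,252), (395,248). The green one (265,170) and the turquoise one (164,314) are decoys. Dark rolls: (168,258), (403,190), (337,178), (288,249). The white core is at (220,189) and the spray at (474,190). Next I measure sizes and confirm with an enlarged crop.

```bash
cat >> h.py <<'E'
def proj(d,P):
    f=240/np.tan(np.radians(d['fov_y'])/2); E=np.array(d['extrinsics'])
    q=(np.asarray(P)-E[:3,3])@E[:3,:3]; return np.c_[d['cx']+f*q[:,0]/q[:,2],d['cy']+f*q[:,1]/q[:,2]]
def hull(d,x,y,r,h,z0=0):
    t=np.linspace(0,2*np.pi,60); P=np.r_[[[x+r*np.cos(a),y+r*np.sin(a),z] for z in(z0,z0+h) for a in t]]
    return cv2.convexHull(proj(d,P).astype(np.float32))
def blob(d,uv,roll,R=26):
    # connected region around uv, on 4x upscaled patch
    u0,v0=int(uv[0])-R,int(uv[1])-R; p=cv2.resize(d['image'][v0:v0+2*R,u0:u0+2*R],None,fx=4,fy=4,interpolation=cv2.INTER_CUBIC)
    g=p.max(2).astype(float); c=np.median(g[4*R-8:4*R+8,4*R-8:4*R+8])
    bg=np.percentile(g,80); m=(g<(c+bg)/2).astype(np.uint8)
    m=cv2.morphologyEx(m,cv2.MORPH_OPEN,cv2.getStructuringElement(cv2.MORPH_ELLIPSE,(17,17)))
    n,l,s,ce=cv2.connectedComponentsWithStats(m); i=l[4*R,4*R]
    cs,_=cv2.findContours((l==i).astype(np.uint8),cv2.RETR_EXTERNAL,cv2.CHAIN_APPROX_NONE)
    k=cv2.convexHull(max(cs,key=cv2.contourArea)).astype(np.float32); return (k+.5)/4-.5+[u0,v0]
def cen(k):
    M=cv2.moments(k.astype(np.float32)); return np.array([M['m10'],M['m01']])/M['m00']
def fit(d,uv,r,h,roll,z0=0,R=26):
    k=blob(d,uv,roll,R); c=cen(k); x=w(d,c,z0+h/2)[:2]
    for _ in range(6): x=x+(w(d,c,h)-w(d,cen(hull(d,*x,r,h,z0)),h))[:2]
    a=cv2.contourArea(k.astype(np.float32))/cv2.contourArea(hull(d,*x,r,h,z0)); return x,a
TOP=dict(roll_a=(168,258),roll_b=(403,190),roll_c=(337,178),roll_d=(288,249),can_a=(336,252),can_b=(163,193),can_c=(223,245),can_d=(395,248))
SC=dict(roll_a=(517,335),roll_b=(207,239),roll_c=(248,283),roll_d=(361,265),can_a=(319,242),can_b=(479,416),can_c=(431,311),can_d=(267,219))
RAD=dict(roll_a=16,roll_b=21.5,roll_c=27,roll_d=32.5,can_a=27.5,can_b=33,can_c=38.5,can_d=44)
E
python3 - <<'E'
from h import *
dt,ds=shot('top'),shot('scene')
im=[cv2.cvtColor(d['image'],cv2.COLOR_RGB2BGR) for d in(dt,ds)]
crop=[(130,150,330,140),(130,150,400,300)]; S=[2.4,2]
cr=[cv2.resize(i[b:b+hh,a:a+ww],None,fx=s,fy=s,interpolation=cv2.INTER_CUBIC) for i,(a,b,ww,hh),s in zip(im,crop,S)]
for n in TOP:
    ro=n[:4]=='roll'
    for j,(d,T) in enumerate(((dt,TOP),(ds,SC))):
        x,a=fit(d,T[n],RAD[n]/1e3,.035 if ro else .012,ro,R=26 if j==0 else 40); print(n,'ts'[j],np.round(x*1000,1),round(a,2))
        if j==0: xt=x
        k=hull(d,*xt,RAD[n]/1e3,.035 if ro else .012)
        cv2.polylines(cr[j],[np.int32((k-np.array(crop[j][:2])+.5)*S[j])],True,(0,0,255) if ro else (0,255,255),1)
cv2.imwrite('pics/c1.png',cr[0]);cv2.imwrite('pics/c2.png',cr[1])
E
```

```text
roll_a t [440.5 283.5] 1.03
roll_a s [441.2 286. ] 0.96
roll_b t [ 605.1 -306.2] 1.09
roll_b s [ 604.4 -304. ] 1.0
roll_c t [ 637.  -139.3] 1.04
roll_c s [ 636.2 -137.8] 0.96
roll_d t [459.5 -15.4] 1.07
roll_d s [459.8 -12.3] 0.99
can_a t [ 448.8 -133.2] 1.07
can_a s [ 448.4 -131.2] 1.02
can_b t [605.9 299.1] 1.11
can_b s [605.8 301.3] 1.01
can_c t [473.2 148.2] 1.08
can_c s [473.  150.6] 1.01
can_d t [ 458.4 -284.6] 1.06
can_d s [ 457.4 -282.5] 1.01
```

View pics/c1.png

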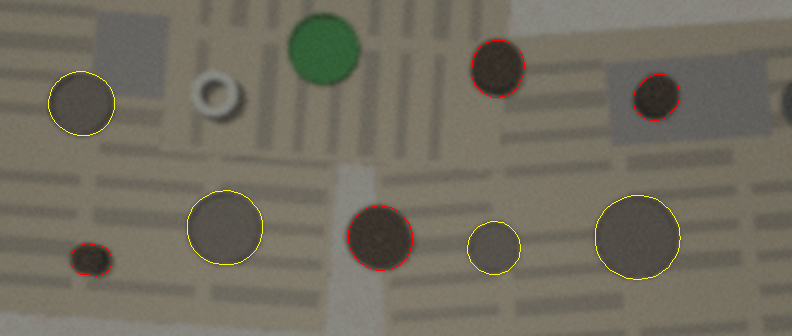

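View pics/c2.png

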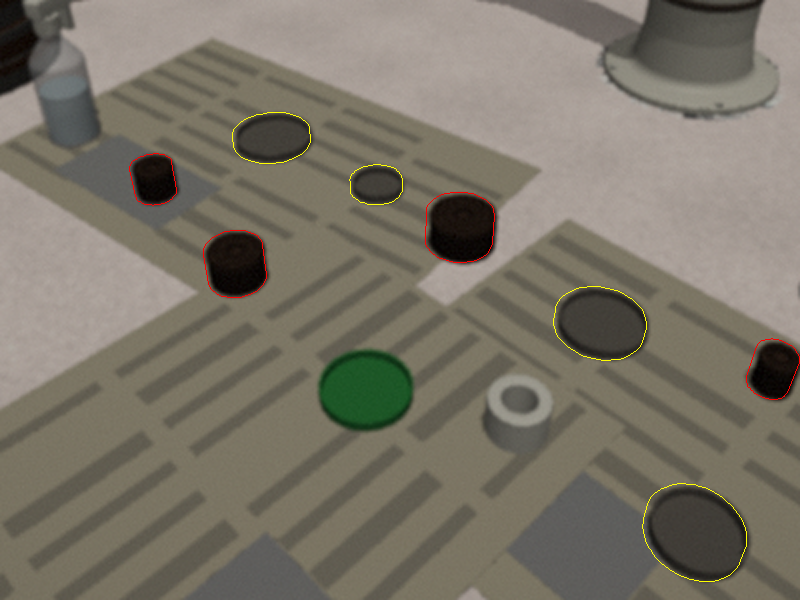

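The overlays fit every roll and can, and both cameras agree within 3 mm, so the size ranks are confirmed. I start with roll_d (460,-14) into can_d (458,-283).

```bash
python3 -m crank '[[278,610,-100,0],[278,610,-100,0],[278,610,-100,0],[278,610,-100,0],[278,610,-100,0],[278,610,-100,0],[278,610,-100,0],[278,610,-100,0],[278,610,-100,0],[278,610,-100,0],[278,610,-100,0],[278,610,-100,0]]' 0
```

```text
t: 2.1
tcp_pos: [0.4615, -0.0087, 0.1315]
tcp_rot: [-3.106, -0.457, -0.003]
force: [0.6, -0.2, -0.1]
opening: 0.0854
finger_force: 0.0
```

```bash
python3 -m crank '[[0,0,0,0],[0,0,-40,0],[0,0,-80,0],[0,0,-80,0],[0,0,-80,0]]'
```

```text
t: 2.72
tcp_pos: [0.4605, -0.015, 0.0524]
tcp_rot: [3.11, 0.442, 0.001]
force: [-0.4, -0.0, 0.4]
opening: 0.0855
finger_force: 0.0
```

```bash
python3 -m crank '[[0,1,-25,0],[0,1,-44,0],[0,1,-44,0],[0,1,-44,0]]' && python3 -m crank '[[0,0,0,0],[0,0,0,0],[0,0,0,0],[0,0,0,0],[0,0,0,0],[0,0,0,0],[0,0,0,0],[0,0,0,0]]' 1 && python3 -m crank '[[0,0,20,0],[0,0,60,0],[0,0,80,0],[0,0,80,0],[0,0,80,0]]'
```

```text
t: 3.22
tcp_pos: [0.4613, -0.0133, 0.0088]
tcp_rot: [3.109, 0.443, 0.004]
force: [0.2, -0.4, -0.8]
opening: 0.0854
finger_force: 0.0
t: 4.22
tcp_pos: [0.461, -0.0131, 0.0087]
tcp_rot: [3.109, 0.444, 0.003]
force: [-2.0, -0.8, 10.8]
opening: 0.0631
finger_force: 63.1
t: 4.85
tcp_pos: [0.4595, -0.0133, 0.0868]
tcp_rot: [3.11, 0.444, -0.001]
force: [-0.2, -1.0, -0.8]
opening: 0.0635
finger_force: 66.5
```

```bash
python3 -m crank '[[-2,-60,0,0],[-2,-120,0,0],[-2,-180,0,0],[-2,-230,0,0],[-2,-265,0,0],[-2,-270,0,0],[-2,-270,0,0],[-2,-270,0,0],[-2,-270,-30,0],[-2,-270,-50,0],[-2,-270,-50,0],[-2,-270,-50,0]]'
python3 - <<'E'
from h import *
for n in('top','scene'):
    d=shot(n); save(d,n+'1.png')
E
```

```text
t: 6.35
tcp_pos: [0.4586, -0.2826, 0.0377]
tcp_rot: [3.11, 0.446, 0.001]
force: [0.8, -0.1, -1.3]
opening: 0.0631
finger_force: 66.6
```

View pics/scene1.png

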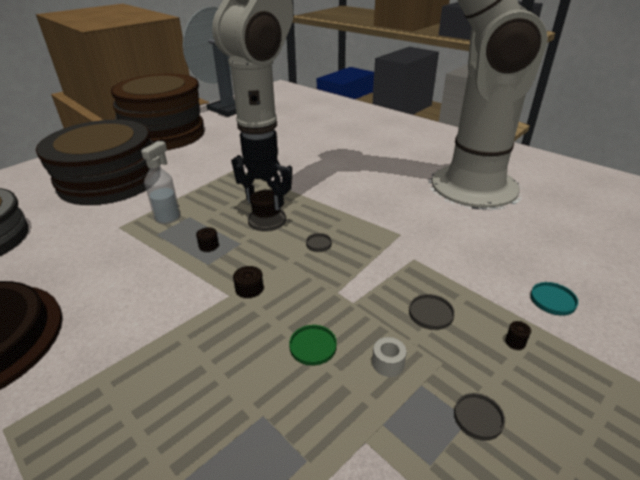

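The roll is level in the gripper at (265,203), directly over can_d (267,219). Next I lower and release.

```bash
python3 -m crank '[[0,0,-15,0],[0,0,-23,0],[0,0,-25,0],[0,0,-25,0],[0,0,-25,0]]' && python3 -m crank '[[0,0,0,0],[0,0,0,0],[0,0,0,0],[0,0,0,0],[0,0,0,0],[0,0,0,0]]' 0 && python3 -m crank '[[0,0,30,0],[0,0,90,0],[0,0,100,0],[0,0,100,0]]'
```

```text
t: 7.08
tcp_pos: [0.4582, -0.283, 0.0122]
tcp_rot: [-3.11, -0.444, -0.0]
force: [0.7, -0.4, -1.7]
opening: 0.0633
finger_force: 66.9
t: 7.82
tcp_pos: [0.458, -0.283, 0.0123]
tcp_rot: [3.11, 0.444, -0.0]
force: [-1.6, -0.8, 0.3]
opening: 0.0853
finger_force: 0.0
t: 8.32
tcp_pos: [0.4583, -0.2835, 0.113]
tcp_rot: [3.108, 0.444, 0.002]
force: [-0.4, 0.9, -0.8]
opening: 0.0857
finger_force: 0.0
```

```bash
python3 -m crank '[[45,36,0,0],[90,72,0,0],[135,109,0,0],[170,138,0,0],[179,145,0,0],[179,145,0,0],[179,145,-40,0],[179,145,-65,0],[179,145,-65,0],[179,145,-65,0]]'
```

```text
t: 9.57
tcp_pos: [0.6368, -0.1393, 0.0479]
tcp_rot: [3.11, 0.442, 0.0]
force: [0.3, 0.3, 0.7]
opening: 0.0852
finger_force: 0.0
```

```bash
python3 -m crank '[[0,0,-25,0],[0,0,-38,0],[0,0,-38,0],[0,0,-38,0]]' && python3 -m crank '[[0,0,0,0],[0,0,0,0],[0,0,0,0],[0,0,0,0],[0,0,0,0],[0,0,0,0],[0,0,0,0],[0,0,0,0]]' 1 && python3 -m crank '[[0,0,20,0],[0,0,60,0],[0,0,80,0],[0,0,80,0],[0,0,80,0]]'
```

```text
t: 10.07
tcp_pos: [0.6373, -0.1378, 0.0095]
tcp_rot: [-3.11, -0.445, -0.0]
force: [0.8, 0.2, -1.0]
opening: 0.0854
finger_force: 0.0
t: 11.08
tcp_pos: [0.6379, -0.1381, 0.0103]
tcp_rot: [3.109, 0.444, 0.003]
force: [-0.2, -1.4, 6.5]
opening: 0.0519
finger_force: 63.1
t: 11.7
tcp_pos: [0.636, -0.1382, 0.0882]
tcp_rot: [-3.11, -0.444, 0.003]
force: [-0.4, 0.0, -1.3]
opening: 0.0521
finger_force: 62.9
```

```bash
python3 -m crank '[[-28,48,0,0],[-56,98,0,0],[-84,147,0,0],[-112,197,0,0],[-138,242,0,0],[-158,278,0,0],[-164,288,0,0],[-164,288,0,0],[-164,288,-30,0],[-164,288,-50,0],[-164,288,-50,0],[-164,288,-50,0]]'
```

```text
t: 13.2
tcp_pos: [0.4734, 0.1498, 0.0395]
tcp_rot: [-3.11, -0.443, -0.0]
force: [-0.1, 0.2, -0.6]
opening: 0.0525
finger_force: 63.0
```

```bash
python3 -m crank '[[0,0,-15,0],[0,0,-23,0],[0,0,-25,0],[0,0,-25,0],[0,0,-25,0]]' && python3 -m crank '[[0,0,0,0],[0,0,0,0],[0,0,0,0],[0,0,0,0],[0,0,0,0],[0,0,0,0]]' 0 && python3 -m crank '[[0,0,30,0],[0,0,90,0],[0,0,100,0],[0,0,100,0]]'
```

```text
t: 13.82
tcp_pos: [0.4732, 0.1502, 0.0145]
tcp_rot: [-3.11, -0.444, -0.001]
force: [-0.8, 0.9, -1.3]
opening: 0.0522
finger_force: 63.0
t: 14.58
tcp_pos: [0.473, 0.15, 0.0143]
tcp_rot: [3.11, 0.444, 0.0]
force: [-0.6, -0.5, -0.1]
opening: 0.0855
finger_force: 0.0
t: 15.08
tcp_pos: [0.4735, 0.1497, 0.1148]
tcp_rot: [3.11, 0.444, 0.003]
force: [0.2, -0.6, -0.0]
opening: 0.0848
finger_force: 0.0
```

```bash
python3 -m crank '[[-15,60,0,0],[-28,115,0,0],[-32,135,0,0],[-32,135,0,0],[-32,135,-40,0],[-32,135,-65,0],[-32,135,-65,0],[-32,135,-65,0]]' && python3 -m crank '[[0,0,-25,0],[0,0,-37,0],[0,0,-37,0],[0,0,-37,0]]'
```

```text
t: 16.08
tcp_pos: [0.4414, 0.2842, 0.0494]
tcp_rot: [3.11, 0.443, -0.0]
force: [-0.5, -0.2, 0.1]
opening: 0.0853
finger_force: 0.0
t: 16.58
tcp_pos: [0.4415, 0.2854, 0.0131]
tcp_rot: [-3.11, -0.444, -0.002]
force: [0.0, -0.1, 0.1]
opening: 0.0853
finger_force: 0.0
```

```bash
python3 - <<'E'
from h import *
dt,ds=shot('top'),shot('scene'); save(ds,'scene2.png')
for n,q in(('roll_d',(.458,-.2835)),('roll_c',(.473,.1495))):
    for d in(dt,ds): 
        u=proj(d,[[*q,.038]])[0]; x,a=fit(d,u,RAD[n]/1e3,.035,1,z0=.003,R=30); print(n,np.round(x*1000,1),round(a,2))
E
```

```text
roll_d [ 457.5 -281.5] 1.56
roll_d [ 464. -274.] 1.29
roll_c [471.3 145.6] 1.7
roll_c [474.5 153.8] 1.5
```

View pics/scene2.png

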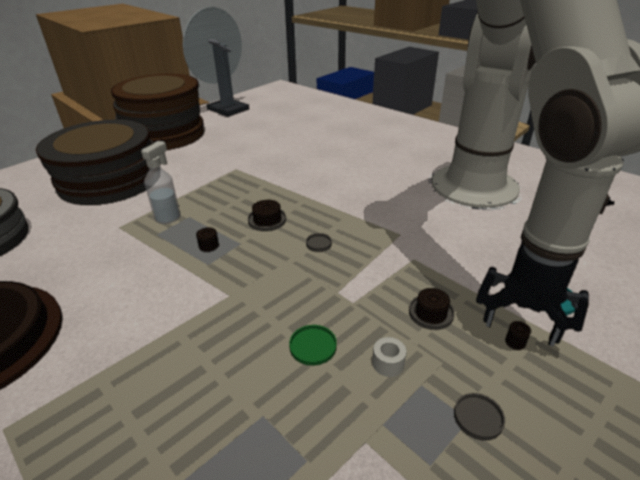

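Rolls d (267,212) and c (432,305) sit level in their cans, and roll_a (518,335) is between the open fingers. Next I close.

```bash
python3 -m crank '[[0,0,-1,0],[0,0,-1,0],[0,0,-1,0],[0,0,-1,0],[0,0,-1,0],[0,0,-1,0],[0,0,-1,0],[0,0,-1,0],[0,0,-1,0],[0,0,-1,0]]' 1 && python3 -m crank '[[0,0,20,0],[0,0,60,0],[0,0,80,0],[0,0,80,0],[0,0,80,0]]'
```

```text
t: 17.92
tcp_pos: [0.4412, 0.2852, 0.0117]
tcp_rot: [-3.11, -0.444, -0.001]
force: [-0.4, -1.6, 5.9]
opening: 0.0304
finger_force: 59.3
t: 18.55
tcp_pos: [0.4407, 0.2843, 0.0907]
tcp_rot: [3.109, 0.444, -0.001]
force: [-0.0, 0.2, 0.5]
opening: 0.0306
finger_force: 59.3
```

```bash
python3 -m crank '[[1,-50,0,0],[2,-110,0,0],[3,-170,0,0],[4,-230,0,0],[5,-290,0,0],[6,-345,0,0],[7,-390,0,0],[8,-414,0,0],[8,-417,0,0],[8,-417,-30,0],[8,-417,-50,0],[8,-417,-50,0]]' && python3 -m crank '[[0,0,0,0],[0,0,0,0]]'
```

```text
t: 20.05
tcp_pos: [0.4473, -0.1298, 0.0397]
tcp_rot: [-3.107, -0.448, 0.006]
force: [0.7, 1.0, -0.4]
opening: 0.03
finger_force: 59.4
t: 20.3
tcp_pos: [0.4497, -0.1317, 0.0421]
tcp_rot: [3.109, 0.445, 0.002]
force: [-0.3, 0.3, -0.3]
opening: 0.0301
finger_force: 59.4
```

```bash
python3 -m crank '[[-1,0,-15,0],[-1,0,-23,0],[-1,0,-26,0],[-1,0,-26,0],[-1,0,-26,0]]' && python3 -m crank '[[0,0,0,0],[0,0,0,0],[0,0,0,0],[0,0,0,0],[0,0,0,0],[0,0,0,0]]' 0 && python3 -m crank '[[0,0,30,0],[0,0,90,0],[0,0,100,0],[0,0,100,0]]'
```

```text
t: 20.92
tcp_pos: [0.4481, -0.1319, 0.0153]
tcp_rot: [-3.11, -0.444, -0.0]
force: [-0.3, 1.0, -0.0]
opening: 0.0303
finger_force: 59.5
t: 21.68
tcp_pos: [0.448, -0.132, 0.0153]
tcp_rot: [-3.11, -0.444, -0.0]
force: [0.2, -0.6, 0.3]
opening: 0.0853
finger_force: 0.0
t: 22.18
tcp_pos: [0.4483, -0.1326, 0.1158]
tcp_rot: [3.109, 0.443, 0.002]
force: [0.6, -0.1, -0.9]
opening: 0.0852
finger_force: 0.0
```

```bash
python3 -m crank '[[40,-44,0,0],[80,-88,0,0],[118,-130,0,0],[148,-163,0,0],[157,-173,0,0],[157,-173,0,0],[157,-173,-40,0],[157,-173,-70,0],[157,-173,-70,0],[157,-173,-70,0]]' && python3 -m crank '[[0,0,-22,0],[0,0,-35,0],[0,0,-35,0],[0,0,-35,0]]'
```

```text
t: 23.42
tcp_pos: [0.6054, -0.304, 0.0464]
tcp_rot: [-3.11, -0.446, -0.001]
force: [0.1, 0.2, 0.3]
opening: 0.0853
finger_force: 0.0
t: 23.92
tcp_pos: [0.6052, -0.3049, 0.0104]
tcp_rot: [-3.11, -0.444, -0.0]
force: [-0.1, 0.3, 0.0]
opening: 0.0854
finger_force: 0.0
```

```bash
python3 -m crank '[[0,0,0,0],[0,0,0,0],[0,0,0,0],[0,0,0,0],[0,0,0,0],[0,0,0,0],[0,0,0,0],[0,0,0,0],[0,0,0,0],[0,0,0,0]]' 1 && python3 -m crank '[[0,0,20,0],[0,0,60,0],[0,0,100,0],[0,0,100,0],[0,0,100,0]]'
```

```text
t: 25.18
tcp_pos: [0.6057, -0.3052, 0.0111]
tcp_rot: [3.109, 0.444, 0.002]
force: [0.2, 0.2, 5.6]
opening: 0.0413
finger_force: 61.0
t: 25.8
tcp_pos: [0.6045, -0.3051, 0.1105]
tcp_rot: [3.11, 0.444, -0.001]
force: [-0.8, 0.3, -1.3]
opening: 0.0412
finger_force: 60.7
```

```bash
python3 -m crank '[[0,40,0,0],[0,100,0,0],[0,160,0,0],[0,220,0,0],[1,280,0,0],[1,340,0,0],[1,400,0,0],[1,460,0,0],[1,520,0,0],[1,570,0,0],[1,600,0,0],[1,605,0,0]]' && python3 -m crank '[[0,0,0,0],[0,0,0,0],[0,0,-40,0],[0,0,-70,0],[0,0,-70,0],[0,0,-70,0]]'
```

```text
t: 27.3
tcp_pos: [0.6036, 0.3031, 0.1088]
tcp_rot: [-3.108, -0.452, 0.005]
force: [0.1, 0.0, 0.1]
opening: 0.0412
finger_force: 60.8
t: 28.05
tcp_pos: [0.607, 0.2995, 0.0415]
tcp_rot: [-3.11, -0.442, -0.002]
force: [0.2, -0.1, 0.1]
opening: 0.0417
finger_force: 60.8
```

```bash
python3 -m crank '[[0,0,-15,0],[0,0,-23,0],[0,0,-26,0],[0,0,-26,0],[0,0,-26,0]]' && python3 -m crank '[[0,0,0,0],[0,0,0,0],[0,0,0,0],[0,0,0,0],[0,0,0,0],[0,0,0,0]]' 0 && python3 -m crank '[[0,0,30,0],[0,0,90,0],[0,0,150,0],[0,0,170,0],[0,0,170,0],[-60,0,170,0],[-100,0,170,0],[-100,0,170,0]]'
python3 - <<'E'
from h import *
dt,ds=shot('top'),shot('scene'); out=[]
for d,W,H in((dt,(130,150,330,140),2.4),(ds,(180,180,360,270),2.2)):
    i=cv2.cvtColor(d['image'],cv2.COLOR_RGB2BGR); a,b,ww,hh=W
    c=cv2.resize(i[b:b+hh,a:a+ww],None,fx=H,fy=H,interpolation=cv2.INTER_CUBIC)
    for l,q in dict(a=(.4486,-.132),b=(.606,.300),c=(.473,.1495),d=(.458,-.2835)).items():
        for n,h,z0,col in(('roll_',.035,.003,(0,0,255)),('can_',.012,0,(0,255,255))):
            cv2.polylines(c,[np.int32((hull(d,*q,RAD[n+l]/1e3,h,z0)-np.array([a,b])+.5)*H)],True,col,1)
    out.append(c)
cv2.imwrite('pics/f1.png',out[0]);cv2.imwrite('pics/f2.png',out[1])
E
```

```text
t: 28.68
tcp_pos: [0.6061, 0.3002, 0.0144]
tcp_rot: [-3.11, -0.444, -0.001]
force: [-0.9, -0.4, -0.8]
opening: 0.041
finger_force: 60.9
t: 29.42
tcp_pos: [0.606, 0.3, 0.0143]
tcp_rot: [-3.11, -0.444, -0.0]
force: [0.1, -0.2, 0.6]
opening: 0.0858
finger_force: 0.0
t: 30.42
tcp_pos: [0.5013, 0.2995, 0.1817]
tcp_rot: [3.107, 0.451, -0.009]
force: [1.2, -0.3, 0.5]
opening: 0.0854
finger_force: 0.0
```

View pics/f1.png

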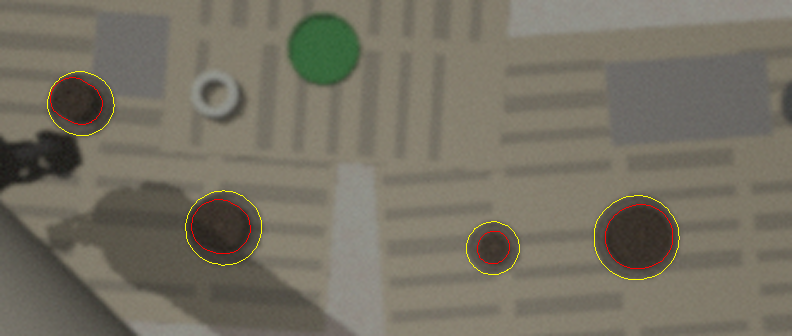

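View pics/f2.png

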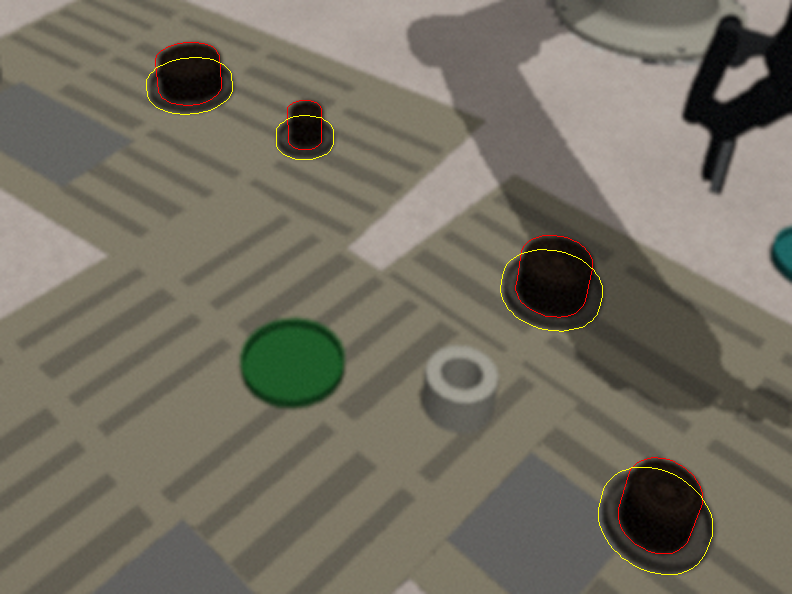

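All four rolls lie level and centred in the matching cans, coinciding with the model outlines. The core is unmoved and the arm is clear.

```bash
python3 -m crank '[[0,0,0,0],[0,0,0,0],[0,0,0,0],[0,0,0,0]]' && python3 -c "from workcell import workorder; print(workorder.close_job())"
```

```text
t: 31.02
tcp_pos: [0.5062, 0.3, 0.1843]
tcp_rot: [-3.11, -0.444, -0.0]
force: [-0.8, -0.2, -0.3]
opening: 0.0854
finger_force: 0.0
the job is handed in; nothing more can be done
None
```

I put all four rolls flat in their matching cans without touching the core or the spray bottle, and handed the job in at about 31 s; no verdict came back, but the last pictures showed every roll level and centred.

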